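# Gauge a loose weight-bench pin on the hole gauge

### The arm

A 6-joint arm with a two-finger parallel gripper is mounted at the origin on the work surface. World frame = base frame: x ahead of the robot, y to its left, z up, the work surface at z = 0. Lengths are in m, angles in degrees, forces in N, time in s.
With the tool pointing down it reaches from about 0.35 to 0.775 m from the base axis. Payload 7.3 kg.
Tool frame: the origin (TCP) lies at the very end of the fingers, on their centre line; the grasp point (between the pads) lies 19 mm behind it (bot.pinch_z is the z of the grasp point in the tool frame, in m); z points along the fingers, y is the line along which they close (so a half turn about z gives the same grasp; the last joint's range is limited). The gripper opens to 92 mm and grips with 3 to 60 N. Pads are 19 mm wide; open, the fingers measure 130 mm over their backs; the gripper's body (75 mm by 190 mm) begins 47 mm behind the grasp point.
Start: joints at [62.452, 19.595, 87.324, -0, 73.075, -8.365], TCP at [0.172, 0.496, 0.201] pointing down, gripper open.
Joint ranges: [-145.02, 145.02], [-44.19, 115.74], [2.07, 154.8], [-57.11, 237.11], [16.16, 152.29], [-177.93, 177.93]. Speed limits (degrees/s): [147.25, 147.25, 180, 180, 180, 180].

### API

Orientations are given as [roll, pitch, yaw] about the fixed x, y, z axes, in that order (R = Rz(yaw) Ry(pitch) Rx(roll)).
In Python, from station import status, optics, bot gives the robot as it stands.
- The arm moves only by the tool carry_out, never from a script. Its argument "targets" is a list of rows, each an object with "offset": the shift along the tool's x, y, z as a fraction of full scale, a list of three; "angular": the turn, a rotation vector about the tool's x, y, z as a fraction of full scale, a list of three. In form: [{"offset": [x, y, z], "angular": [ax, ay, az]}, ...]. A call has 1 to 5 rows; each row shifts and turns the commanded pose from where the row before left it, along the tool's axes as they then stand; what a row does not reach is not made up. Full scale, the value 1, is 0.3 m for a shift and 90 degrees for a turn. A row lasts 1/8 s, in which the tool goes at most 62.5 mm and 10.7 degrees, less where a joint would pass 70% of its speed; a pose out of reach is approached as far as the arm can. A call with a number of a shift or a turn outside -1 to 1 is refused whole. A call with a gripper value outside its range is refused whole. "grip" is the closure, from 0 (fully open) to 1 (shut), set as the call begins (left out, the last holds). The fingers move at their own pace and stop on an object; "newtons" is the grip in N (left out, the last holds). Time passes only in rows, so rows that do not move let the fingers close. It gives the time, the measured TCP pose, the force, the opening and the grip force at its end, in the units of the state.
- status.observe(): the state, without advancing time (a new reading comes with each control period).
- optics.grab_frame(name): name is "scene" or "side" or "wrist"; returns (picture, depth): 400x640x3 uint8, red, green, blue; 400x640 float32, m along the optical axis (not along the pixel's ray), 0 where there is no reading.
- optics.camera_params(name): a dict with "K" (3x3 intrinsics, pixels), "origin" and "attitude" of the camera in the world; the wrist camera has in their place "mount" (4x4, takes a point from camera to tool coordinates, whose origin is the TCP and whose axes are the flange's). Camera axes: x right, y up, looking along -z (the intrinsics and any distortion apply to the point x, -y, -z); pixel columns grow to the right and rows downward; lengths in m; the calibration is good to about 2 mm. A picture is of the moment at which its call begins: read the wrist's pose just before it. camera_params takes no time and is no camera call.
- bot.close_job(): hands the job in; it is judged then, once.
The state is a dict: "time_s": time; "joints": joint angles; "joint_velocities": joint speeds; "effort": joint torques, N m; "tool_pos": TCP position; "tcp_rot": TCP orientation; "ft_force": force on the tool from outside, world axes, zero at the start; "moment": the same for the moment, N m; "gripper_width": finger opening in m; "gripper_force": force on a finger pad.
Only numpy, scipy, OpenCV 4.12 (cv2) and the standard library are available. Lean on these libraries where they do the work, as an engineer would, in place of code of your own. Each camera call takes 0.05 s, during which the arm holds its last target. There are 200 camera calls.

### The job

Find the size of the steel rod that stands alone in the small square wooden block, using the four-hole gauge: begin at the largest hole and try the holes one after another towards the smallest, skipping none, pushing the rod's lower end through until it comes out beneath the plate, until a hole refuses it (its end pressed lightly on that hole's rim) or it has passed the smallest. Then leave the rod upright through the smallest hole that it passes, standing down on the gauge's base, and let go. Leave the other two rods standing in their block, and do not disturb the mug, the weight disc or the wrench.

Things in the scene. Friction and masses are not known exactly. Their poses are not given: they have to be found in the camera images.
- gauge: fixed hole gauge: dark steel base 80 x 224 mm, 8 mm thick; above it, on end cheeks, a light metal plate 60 x 216 x 10 mm, top 50 mm above the bench. Four round through holes in a row along y, 48 mm apart, largest at the -y end, smallest at +y. A hole that a rod passes is at least 3 mm wider than it, one that refuses it at least 4 mm narrower. Origin: centre of underside
- hole0 (a point): centre of the largest hole (36 mm wide), at the plate's top face; z up
- hole1 (a point): centre of the second hole (29 mm wide), at the plate's top face
- hole2 (a point): centre of the third hole (22 mm wide), at the plate's top face
- hole3 (a point): centre of the smallest hole (15 mm wide), at the plate's top face
- stand: fixed square wooden block 60 x 60 x 22 mm, with one round recess 30 mm wide and 14 mm deep (floor 8 mm above the bench) in which the rod to be gauged stands. Origin at the centre of its underside
- rack: fixed long wooden block 150 x 56 x 22 mm, with two such recesses on its x axis, 40 mm either side of its centre, in which the other two rods stand. Origin at the centre of its underside
- rod_a: round steel rod 110 mm long, 0.08 to 0.54 kg, one of three of different diameter (12, 19 and 26 mm; which name has which is not told, and which one stands in the single block changes from run to run). Starts upright. Origin at the centre of its lower end (the foot, its edge slightly chamfered), z along the rod
- rod_b: round steel rod 110 mm long, 0.08 to 0.54 kg, one of three of different diameter (12, 19 and 26 mm; which name has which is not told, and which one stands in the single block changes from run to run). Starts upright. Origin at the centre of its lower end (the foot, its edge slightly chamfered), z along the rod
- rod_c: round steel rod 110 mm long, 0.08 to 0.54 kg, one of three of different diameter (12, 19 and 26 mm; which name has which is not told, and which one stands in the single block changes from run to run). Starts upright. Origin at the centre of its lower end (the foot, its edge slightly chamfered), z along the rod
- rod_a_tip (a point): centre of rod_a's foot
- rod_b_tip (a point): centre of rod_b's foot
- rod_c_tip (a point): centre of rod_c's foot
- mug: white ceramic mug, 80 mm wide, 90 mm high; to be left alone. Origin at the centre of its underside
- disc: dark iron weight disc 150 mm wide, 23 mm thick, lying flat; to be left alone. Origin at the centre of its underside
- wrench: steel wrench 180 mm long lying on the bench; to be left alone
Not all that is in view belongs to the job. Several things have the shape of the rack; the one meant has the colours described above. Leave any blue look-alike of the rod_b alone.

How it is judged (in metres and radians):
On the way, in this order (a step that is already met when the one before it is completed fails the run):
1. the rod's end is pushed through the largest hole (((horizontal distance between rod_a_tip and hole0 below 0.014 m and z of rod_a_tip in the frame of gauge below 0.038 m and angle between rod_a's own z axis and vertical below 0.3 rad) or (horizontal distance between rod_b_tip and hole0 below 0.014 m and z of rod_b_tip in the frame of gauge below 0.038 m and angle between rod_b's own z axis and vertical below 0.3 rad) or (horizontal distance between rod_c_tip and hole0 below 0.014 m and z of rod_c_tip in the frame of gauge below 0.038 m and angle between rod_c's own z axis and vertical below 0.3 rad))), for 0.1 s.
2. then through the second hole (((horizontal distance between rod_a_tip and hole1 below 0.014 m and z of rod_a_tip in the frame of gauge below 0.038 m and angle between rod_a's own z axis and vertical below 0.3 rad) or (horizontal distance between rod_b_tip and hole1 below 0.014 m and z of rod_b_tip in the frame of gauge below 0.038 m and angle between rod_b's own z axis and vertical below 0.3 rad) or (horizontal distance between rod_c_tip and hole1 below 0.014 m and z of rod_c_tip in the frame of gauge below 0.038 m and angle between rod_c's own z axis and vertical below 0.3 rad))), for 0.1 s.
3. then tried in the third hole: through it, or its end pressed on the rim if it is too thick (((horizontal distance between rod_a_tip and hole2 below 0.009 m and z of rod_a_tip in the frame of gauge below 0.054 m and contact force between rod_a and gauge above 0.5 N) or (horizontal distance between rod_b_tip and hole2 below 0.014 m and z of rod_b_tip in the frame of gauge below 0.038 m and angle between rod_b's own z axis and vertical below 0.3 rad) or (horizontal distance between rod_c_tip and hole2 below 0.014 m and z of rod_c_tip in the frame of gauge below 0.038 m and angle between rod_c's own z axis and vertical below 0.3 rad))), for 0.1 s.
4. then, if the third hole refused it, back through the second; if not, tried in the smallest hole: through it, or its end pressed on the rim (((horizontal distance between rod_a_tip and hole1 below 0.014 m and z of rod_a_tip in the frame of gauge below 0.038 m and angle between rod_a's own z axis and vertical below 0.3 rad) or (horizontal distance between rod_b_tip and hole3 below 0.009 m and z of rod_b_tip in the frame of gauge below 0.054 m and contact force between rod_b and gauge above 0.5 N) or (horizontal distance between rod_c_tip and hole3 below 0.014 m and z of rod_c_tip in the frame of gauge below 0.038 m and angle between rod_c's own z axis and vertical below 0.3 rad))), for 0.1 s.
At the end, for the whole second after the job is handed in: the rod from the single block stands through the smallest hole it passes (foot within 14 mm of that hole's axis and under 5 mm above the gauge's base, tilted less than 0.2 rad), released and at rest; the other two rods still stand upright in the long block ((((horizontal distance between rod_a_tip and hole1 below 0.014 m and z of rod_a_tip in the frame of gauge below 0.013 m and angle between rod_a's own z axis and vertical below 0.3 rad) and angle between rod_a's own z axis and vertical below 0.2 rad and linear speed of rod_a below 0.02 m/s and (x of rod_b in the frame of rack between -0.06 and 0.06 m and y of rod_b in the frame of rack between -0.02 and 0.02 m and z of rod_b in the frame of rack below 0.02 m and angle between rod_b's own z axis and vertical below 0.2 rad) and (x of rod_c in the frame of rack between -0.06 and 0.06 m and y of rod_c in the frame of rack between -0.02 and 0.02 m and z of rod_c in the frame of rack below 0.02 m and angle between rod_c's own z axis and vertical below 0.2 rad)) or ((horizontal distance between rod_b_tip and hole2 below 0.014 m and z of rod_b_tip in the frame of gauge below 0.013 m and angle between rod_b's own z axis and vertical below 0.3 rad) and angle between rod_b's own z axis and vertical below 0.2 rad and linear speed of rod_b below 0.02 m/s and (x of rod_a in the frame of rack between -0.06 and 0.06 m and y of rod_a in the frame of rack between -0.02 and 0.02 m and z of rod_a in the frame of rack below 0.02 m and angle between rod_a's own z axis and vertical below 0.2 rad) and (x of rod_c in the frame of rack between -0.06 and 0.06 m and y of rod_c in the frame of rack between -0.02 and 0.02 m and z of rod_c in the frame of rack below 0.02 m and angle between rod_c's own z axis and vertical below 0.2 rad)) or ((horizontal distance between rod_c_tip and hole3 below 0.014 m and z of rod_c_tip in the frame of gauge below 0.013 m and angle between rod_c's own z axis and vertical below 0.3 rad) and angle between rod_c's own z axis and vertical below 0.2 rad and linear speed of rod_c below 0.02 m/s and (x of rod_a in the frame of rack between -0.06 and 0.06 m and y of rod_a in the frame of rack between -0.02 and 0.02 m and z of rod_a in the frame of rack below 0.02 m and angle between rod_a's own z axis and vertical below 0.2 rad) and (x of rod_b in the frame of rack between -0.06 and 0.06 m and y of rod_b in the frame of rack between -0.02 and 0.02 m and z of rod_b in the frame of rack below 0.02 m and angle between rod_b's own z axis and vertical below 0.2 rad)))); the robot touches nothing.
It fails at once if the mug is pushed more than 20 mm (distance of mug from where it was at the start of the episode above 0.02 m).
It fails at once if the disc is pushed more than 20 mm (distance of disc from where it was at the start of the episode above 0.02 m).
It fails at once if the wrench is pushed more than 20 mm (distance of wrench from where it was at the start of the episode above 0.02 m).
It fails at once if the rod is rammed onto the gauge with more than 80 N (contact force between any of rod_a, rod_b, rod_c and gauge above 80 N).
It also fails if it takes over 64 s, if anything falls off the work surface, if the arm or the gripper's body presses on something with over 40 N, if the wrist force passes 120 N, or if a joint passes its speed limit or range.

## Working session

There is one attempt and no reset: what is moved stays moved. The work goes in short steps, Python scripts to look and compute and a tool call to move; the robot and the scene stay as the last step left them, time stands still between calls to the robot, and variables do not carry over. Pictures are saved under pics/ and viewed, at most 10 in all, crops included, and the job is handed in when it is done.

Besides the shell and the picture viewer there is one more tool, called by a JSON object that holds its "api" and its "payload", one argument or row to a line. carry_out: Moves the arm, as the interface text tells. Shift numbers are shares of 0.3 m and turn numbers shares of 90 degrees, none past 1 either way. Its arguments: {"type":"object","properties":{"targets":{"type":"array"},"grip":{"type":"number"},"newtons":{"type":"number"}},"required":["targets"]}

```bash
mkdir -p pics
cat > h.py <<'E'
import numpy as np,cv2
from station import status,optics,bot
from scipy.spatial.transform import Rotation as R
def grab(n):
    s=status.observe(); p,d=optics.grab_frame(n); return s,p,d
def cam(n,s=None):
    c=optics.camera_params(n)
    K=np.array(c['K'])
    return c,K
E
python3 - <<'E'
from h import *
for n in("scene","side","wrist"):
    s,p,d=grab(n); cv2.imwrite(f"pics/{n}0.png",p[:,:,::-1]); np.savez(f"{n}0.npz",p=p,d=d)
    print(n,optics.camera_params(n),(d>0).mean())
print(status.observe())
E
```

```text
scene {'K': array([[485.56057968,   0.        , 316.2504811 ],
       [  0.        , 485.56057968, 195.53076905],
       [  0.        ,   0.        ,   1.        ]]), 'origin': array([1.48636768, 0.0884223 , 1.08318474]), 'attitude': array([42.79907448,  1.04768923, 99.64903053])} 0.99612109375
side {'K': array([[410.23970719,   0.        , 313.71078739],
       [  0.        , 410.23970719, 198.07259332],
       [  0.        ,   0.        ,   1.        ]]), 'origin': array([-0.14323074, -0.9254579 ,  0.76553758]), 'attitude': array([ 58.49619734,   0.50390045, -40.95769092])} 0.9956796875
wrist {'K': array([[301.30270042,   0.        , 314.19929128],
       [  0.        , 301.30270042, 203.72851973],
       [  0.        ,   0.        ,   1.        ]]), 'mount': array([[-1.72016140e-03,  9.69447387e-01,  2.45293304e-01,
         6.46206543e-02],
       [ 9.99998414e-01,  1.55448653e-03,  8.69024019e-04,
        -6.66983012e-04],
       [ 4.61167928e-04,  2.45294410e-01, -9.69448524e-01,
        -1.83919412e-01],
       [ 0.00000000e+00,  0.00000000e+00,  0.00000000e+00,
         1.00000000e+00]])} 0.96458203125
{'time_s': 0.15, 'joints': array([ 6.24510320e+01,  1.96265341e+01,  8.73636757e+01, -1.96527737e-03,
        7.30757919e+01, -8.36509862e+00]), 'joint_velocities': array([-0.01260518, -0.1144754 , -0.09018103,  0.01283877, -0.01223076,
       -0.04585894]), 'effort': array([ 1.46250339e-03, -4.31473053e+01, -2.44353873e+01,  7.19727203e-02,
        5.37884363e-02, -1.20613922e-04]), 'tool_pos': array([0.17234831, 0.49555079, 0.20091726]), 'tcp_rot': array([-1.79934427e+02, -7.74243452e-03,  1.60816699e+02]), 'ft_force': array([-0.22958033, -0.63091719, -0.32470911]), 'moment': array([ 0.02639073,  0.01339526, -0.03759323]), 'gripper_force': 0.0, 'gripper_width': 0.0921073747175489}
```

View pics/scene0.png

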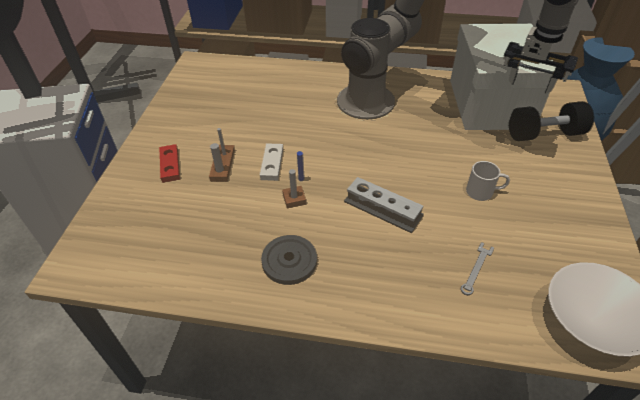

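View pics/side0.png

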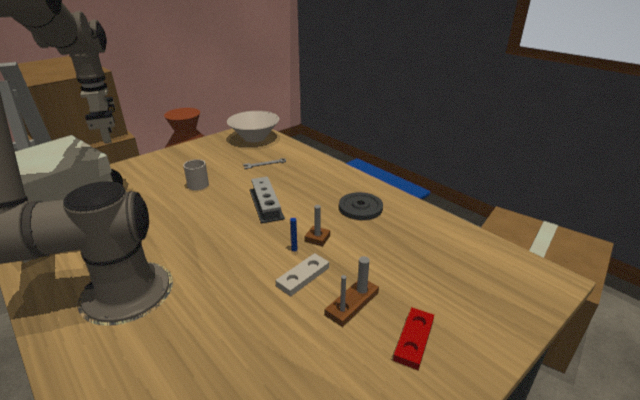

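The scene view shows the single block with its rod at about (293,188), the blue look-alike beside it at (300,165), the gauge at (385,203) with its largest hole at the left, the rack at (222,162), the disc at (289,258) and the mug at (484,180). The side view agrees: rod at (317,220), gauge at (266,198), blue rod at (294,235), rack at (352,300).

```bash
cat >> h.py <<'E'
def pose(n,s=None):
    c=optics.camera_params(n)
    if n=="wrist":
        T=np.eye(4);T[:3,:3]=R.from_euler('xyz',s['tcp_rot'],degrees=True).as_matrix();T[:3,3]=s['tool_pos']
        M=T@c['mount']; return c['K'],M[:3,:3],M[:3,3]
    return c['K'],R.from_euler('xyz',c['attitude'],degrees=True).as_matrix(),c['origin']
def rays(n,uv,s=None):
    K,A,o=pose(n,s); uv=np.atleast_2d(uv).astype(float)
    v=np.c_[(uv[:,0]-K[0,2])/K[0,0],-(uv[:,1]-K[1,2])/K[1,1],-np.ones(len(uv))]
    return o,v@A.T
def plane(n,uv,z,s=None):
    o,v=rays(n,uv,s); return o+v*((z-o[2])/v[:,2])[:,None]
def cloud(n,d,s=None):
    u,v=np.meshgrid(np.arange(640),np.arange(400)); o,r=rays(n,np.c_[u.ravel(),v.ravel()],s)
    return (o+r*d.ravel()[:,None]).reshape(400,640,3)
def tri(o1,v1,o2,v2):
    A=sum(np.eye(3)-np.outer(v,v)/(v@v) for v in(v1,v2)); b=sum((np.eye(3)-np.outer(v,v)/(v@v))@o for o,v in((o1,v1),(o2,v2)))
    return np.linalg.solve(A,b)
E
python3 - <<'E'
from h import *
for n in("scene","side"):
    f=np.load(n+"0.npz");p,d=f['p'],f['d'];P=cloud(n,d);hsv=cv2.cvtColor(p,cv2.COLOR_RGB2HSV)
    reg=(P[...,0]>.2)&(P[...,0]<.85)&(abs(P[...,1])<.6)&(d>0)
    m=(reg&(P[...,2]>.012)&(P[...,2]<.16)).astype(np.uint8)
    k,l,st,c=cv2.connectedComponentsWithStats(m)
    for i in range(1,k):
        if st[i,4]>40:
            q=P[l==i]; print(n,st[i],q.min(0).round(3),q.max(0).round(3),np.median(hsv[l==i],0), 'top',np.median(q[q[:,2]>q[:,2].max()-.012],0).round(3))
E
```

```text
scene [209 128  26  52 728] [ 0.332 -0.452  0.012] [ 0.493 -0.387  0.121] [ 14. 105. 101.] top [ 0.45  -0.419  0.115]
scene [260 143  23  35 538] [ 0.304 -0.301  0.012] [ 0.462 -0.231  0.028] [ 20.  29. 192.] top [ 0.387 -0.264  0.02 ]
scene [160 144  19  37 348] [ 0.357 -0.6    0.012] [ 0.524 -0.539  0.029] [  3. 172. 159.] top [ 0.459 -0.58   0.02 ]
scene [297 151   7  28 159] [ 0.426 -0.168  0.013] [ 0.451 -0.149  0.118] [124.  49.  73.] top [ 0.439 -0.159  0.11 ]
scene [ 467  161   43   38 1041] [0.365 0.347 0.012] [0.451 0.462 0.095] [17. 35. 99.] top [0.408 0.387 0.088]
scene [282 169  24  37 446] [ 0.488 -0.203  0.012] [ 0.565 -0.126  0.122] [ 14.  109.  108.5] top [ 0.527 -0.162  0.115]
scene [ 347  177   76   49 1279] [ 0.451 -0.006  0.012] [0.593 0.213 0.056] [ 23.  16. 164.] top [0.528 0.115 0.049]
scene [ 261  235   56   48 1785] [ 0.672 -0.205  0.012] [ 0.824 -0.057  0.027] [19. 28. 84.] top [ 0.753 -0.13   0.019]
scene [ 549  262   40   64 1677] [0.701 0.502 0.033] [0.85  0.6   0.095] [ 17.  29. 181.] top [0.757 0.532 0.088]
side [234 125  39  16 344] [0.698 0.498 0.012
[... 282 characters left out ...]
339 192  44  26 854] [ 0.669 -0.209  0.012] [ 0.823 -0.059  0.027] [30. 19. 63.] top [ 0.74  -0.137  0.019]
side [304 205  26  39 435] [ 0.48  -0.208  0.012] [ 0.56  -0.127  0.12 ] [ 14. 148.  77.] top [ 0.518 -0.168  0.116]
side [290 218   7  32 196] [ 0.423 -0.174  0.014] [ 0.445 -0.15   0.113] [110.  165.5  67. ] top [ 0.431 -0.164  0.108]
side [275 254  54  40 862] [ 0.301 -0.305  0.012] [ 0.456 -0.232  0.027] [ 20.  43. 175.] top [ 0.374 -0.271  0.022]
side [ 324  257   55   67 1436] [ 0.33  -0.464  0.012] [ 0.486 -0.39   0.121] [ 14. 160.  95.] top [ 0.441 -0.426  0.117]
side [394 307  40  47 659] [ 0.358 -0.6    0.012] [ 0.511 -0.542  0.027] [  1. 234. 151.] top [ 0.45  -0.584  0.022]
```

Run:
```python
import cv2
a=cv2.imread('pics/scene0.png')[130:240,140:440];b=cv2.imread('pics/side0.png')[165:330,230:400]
cv2.imwrite('pics/c1.png',cv2.resize(a,None,fx=2.6,fy=2.6,interpolation=cv2.INTER_CUBIC))
```

```text
(no output)
```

View pics/c1.png

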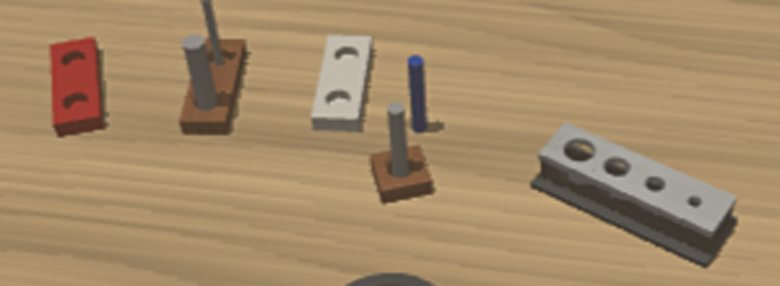

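The crop shows the rod of middling thickness in the single block, a thick and a thin one in the rack, and hole0 at the gauge's left end. The tool is already nearly aligned with the hole row, which runs at about yaw 156, so I am moving over the middle for a wrist view.

{"api": "carry_out", "payload": {
  "targets": [
    {"offset": [0, 0, 0], "angular": [0, 0, 0.053]},
    {"offset": [-0.16, -0.103, 0], "angular": [0, 0, 0]},
    {"offset": [-0.16, -0.103, 0], "angular": [0, 0, 0]},
    {"offset": [-0.16, -0.103, 0], "angular": [0, 0, 0]},
    {"offset": [-0.16, -0.103, 0], "angular": [0, 0, 0]}
  ],
  "grip": 0
}}

```text
time_s: 0.78
tool_pos: [0.2984, 0.3034, 0.2014]
tcp_rot: [180.0, 0.0, 156.1]
ft_force: [1.7, -0.2, -0.0]
gripper_width: 0.0917
gripper_force: 0.0
```

{"api": "carry_out", "payload": {
  "targets": [
    {"offset": [-0.16, -0.103, 0], "angular": [0, 0, 0]},
    {"offset": [-0.16, -0.103, 0], "angular": [0, 0, 0]},
    {"offset": [-0.16, -0.103, 0], "angular": [0, 0, 0]},
    {"offset": [-0.16, -0.103, 0], "angular": [0, 0, 0]},
    {"offset": [-0.16, -0.103, 0], "angular": [0, 0, 0]}
  ]
}}

```text
time_s: 1.4
tool_pos: [0.4551, 0.0646, 0.2014]
tcp_rot: [180.0, 0.0, 156.0]
ft_force: [0.0, 0.5, 0.6]
gripper_width: 0.0918
gripper_force: 0.0
```

{"api": "carry_out", "payload": {
  "targets": [
    {"offset": [-0.16, -0.103, 0], "angular": [0, 0, 0]},
    {"offset": [0, 0, 0], "angular": [0, 0, 0]},
    {"offset": [0, 0, 0], "angular": [0, 0, 0]}
  ]
}}

```text
time_s: 1.78
tool_pos: [0.4851, 0.0189, 0.201]
tcp_rot: [180.0, -0.1, 156.0]
ft_force: [-0.7, -0.0, -0.2]
gripper_width: 0.0916
gripper_force: 0.0
```

Run:
```python
from h import *
s,p,d=grab("wrist"); cv2.imwrite("pics/w1.png",p[:,:,::-1]); np.savez("w1.npz",p=p,d=d)
import pickle; pickle.dump(s,open("w1.pkl","wb")); print(s['time_s'],s['tool_pos'],s['tcp_rot'],s['joints'])
```

```text
1.775 [0.48506628 0.01894454 0.20098551] [ 1.79997856e+02 -8.69301121e-02  1.56011177e+02] [-6.83834909e+00  1.55208980e+01  9.32662919e+01  2.92263503e-02
  7.12952448e+01 -7.28589166e+01]
```

View pics/w1.png

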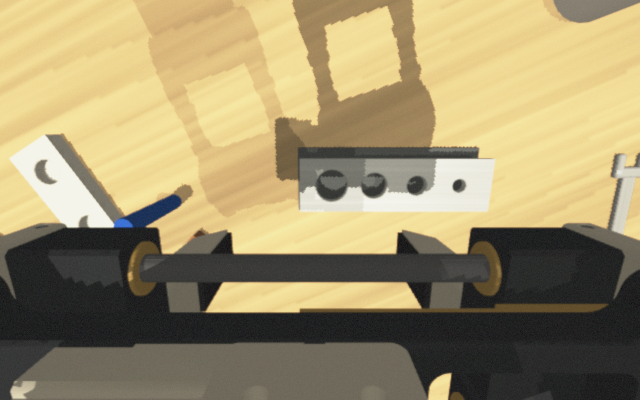

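The wrist view shows the four holes at about (331,184), (374,184), (416,185) and (459,185), with the rod hidden behind the gripper's bar. I'll locate the holes by depth and brightness here, and the rod by triangulating from the scene and side views.

Hole centres from the wrist view are self-consistent: 47.7 mm spacing, plate 216 x 59.5 mm, z 0.0506. The rod is at (0.522, -0.164), about 18 mm wide with its top near 0.118. Next I go over it.

{"api": "carry_out", "payload": {
  "targets": [
    {"offset": [-0.09, -0.127, 0], "angular": [0, 0, 0]},
    {"offset": [-0.09, -0.127, 0], "angular": [0, 0, 0]},
    {"offset": [-0.09, -0.127, 0], "angular": [0, 0, 0]},
    {"offset": [-0.09, -0.127, 0], "angular": [0, 0, 0]},
    {"offset": [0, 0, 0], "angular": [0, 0, 0]}
  ]
}}

```text
time_s: 2.45
tool_pos: [0.5226, -0.1656, 0.2012]
tcp_rot: [-180.0, 0.0, 156.0]
ft_force: [-0.6, 0.4, -1.0]
gripper_width: 0.0919
gripper_force: 0.0
```

Run:
```python
from h import *
s,p,d=grab("wrist"); cv2.imwrite("pics/w2.png",p[:,:,::-1]); np.savez("w2.npz",p=p,d=d)
import pickle; pickle.dump(s,open("w2.pkl","wb")); print(s['time_s'],s['tool_pos'],s['tcp_rot'])
P=cloud("wrist",d,s); near=(np.hypot(P[...,0]-.522,P[...,1]+.164)<.03)&(P[...,2]>.03)&(P[...,2]<.135)&(d>0)
q=P[near];print(len(q),q.min(0),q.max(0))
t=near&(abs(P[...,2]-.118)<.004); 
cn=max(cv2.findContours(t.astype(np.uint8),0,cv2.CHAIN_APPROX_NONE)[0],key=len)
c,r=cv2.minEnclosingCircle((plane("wrist",cn[:,0],.118,s)[:,:2]*1000).astype(np.float32)); print(c,2*r)
```

```text
2.45 [ 0.52264295 -0.16556693  0.2011767 ] [-1.79986781e+02  1.91843652e-03  1.55960286e+02]
567 [ 0.5135817  -0.17451091  0.03019916] [ 0.53224375 -0.15603176  0.12058507]
(522.9625244140625, -165.18753051757812) 19.621849060058594
```

View pics/w2.png

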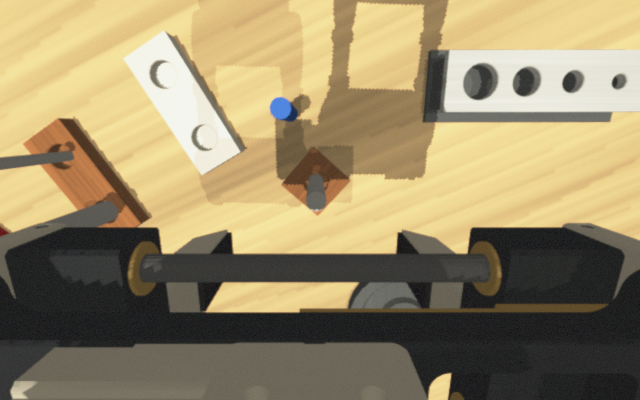

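The wrist view shows the rod at (316,190), centred in its block, 19.6 mm wide at (0.523, -0.165), and the tool is directly over it. I descend to TCP z 0.061 and grip.

{"api": "carry_out", "payload": {
  "targets": [
    {"offset": [0, 0, 0.12], "angular": [0, 0, 0]},
    {"offset": [0, 0, 0.12], "angular": [0, 0, 0]},
    {"offset": [0, 0, 0.12], "angular": [0, 0, 0]},
    {"offset": [0, 0, 0.107], "angular": [0, 0, 0]},
    {"offset": [0, 0, 0], "angular": [0, 0, 0]}
  ]
}}

```text
time_s: 3.12
tool_pos: [0.5208, -0.1615, 0.0597]
tcp_rot: [180.0, -0.3, 156.2]
ft_force: [-0.7, 1.3, -0.6]
gripper_width: 0.0917
gripper_force: 0.0
```

{"api": "carry_out", "payload": {
  "targets": [
    {"offset": [0, 0, 0], "angular": [0, 0, 0]},
    {"offset": [0, 0, 0], "angular": [0, 0, 0]},
    {"offset": [0, 0, 0], "angular": [0, 0, 0]},
    {"offset": [0, 0, 0], "angular": [0, 0, 0]},
    {"offset": [0, 0, 0], "angular": [0, 0, 0]}
  ],
  "grip": 1,
  "newtons": 25
}}

```text
time_s: 3.75
tool_pos: [0.5226, -0.1646, 0.0615]
tcp_rot: [180.0, 0.0, 156.0]
ft_force: [-0.2, 0.6, 0.4]
gripper_width: 0.0464
gripper_force: 0.0
```

{"api": "carry_out", "payload": {
  "targets": [
    {"offset": [0, 0, 0], "angular": [0, 0, 0]},
    {"offset": [0, 0, 0], "angular": [0, 0, 0]},
    {"offset": [0, 0, 0], "angular": [0, 0, 0]},
    {"offset": [0, 0, 0], "angular": [0, 0, 0]}
  ]
}}

```text
time_s: 4.25
tool_pos: [0.5225, -0.1645, 0.0613]
tcp_rot: [180.0, -0.0, 156.0]
ft_force: [0.5, 0.4, 0.5]
gripper_width: 0.0181
gripper_force: 25.0
```

{"api": "carry_out", "payload": {
  "targets": [
    {"offset": [0, 0, -0.04], "angular": [0, 0, 0]},
    {"offset": [0, 0, -0.1], "angular": [0, 0, 0]},
    {"offset": [0, 0, -0.11], "angular": [0, 0, 0]},
    {"offset": [0, 0, 0], "angular": [0, 0, 0]}
  ],
  "newtons": 35
}}

```text
time_s: 4.75
tool_pos: [0.5242, -0.1652, 0.1392]
tcp_rot: [-180.0, 0.3, 156.1]
ft_force: [-0.4, -0.8, -2.8]
gripper_width: 0.018
gripper_force: 35.0
```

{"api": "carry_out", "payload": {
  "targets": [
    {"offset": [0.074, 0.114, 0], "angular": [0, 0, 0]},
    {"offset": [0.074, 0.114, 0], "angular": [0, 0, 0]},
    {"offset": [0.074, 0.114, 0], "angular": [0, 0, 0]},
    {"offset": [0.074, 0.114, 0], "angular": [0, 0, 0]},
    {"offset": [0.074, 0.114, 0], "angular": [0, 0, 0]}
  ]
}}

```text
time_s: 5.38
tool_pos: [0.4894, 0.0382, 0.1353]
tcp_rot: [-180.0, -0.1, 156.0]
ft_force: [0.4, -0.2, -1.6]
gripper_width: 0.0183
gripper_force: 35.0
```

{"api": "carry_out", "payload": {
  "targets": [
    {"offset": [0, 0, 0], "angular": [0, 0, 0]},
    {"offset": [0, 0, 0], "angular": [0, 0, 0]},
    {"offset": [0, 0, 0], "angular": [0, 0, 0]}
  ]
}}

```text
time_s: 5.75
tool_pos: [0.4906, 0.0359, 0.136]
tcp_rot: [-180.0, -0.0, 156.0]
ft_force: [-0.2, -0.2, -1.3]
gripper_width: 0.0183
gripper_force: 35.0
```

Run:
```python
from h import *
s,p,d=grab("wrist"); cv2.imwrite("pics/w3.png",p[:,:,::-1]); np.savez("w3.npz",p=p,d=d)
import pickle; pickle.dump(s,open("w3.pkl","wb")); print(s['time_s'],s['tool_pos'],s['tcp_rot'],s['ft_force'],s['gripper_width'])
P=cloud("wrist",d,s); T=R.from_euler('xyz',s['tcp_rot'],degrees=True).as_matrix()
q=((P-s['tool_pos'])@T)   # tool coords
for z in(.01,.02,.03,.04,.05):
    m=(abs(q[...,2]-z)<.003)&(abs(q[...,0])<.03)&(abs(q[...,1])<.03)&(d>0)
    v,u=np.where(m)
    if len(u): print(z,len(u),'rows',v.min(),v.max(),'cols',u.min(),u.max(),'x max',q[m][:,0].max(),'y',q[m][:,1].min(),q[m][:,1].max())
```

```text
5.75 [0.49056562 0.03589766 0.13597753] [-1.79984757e+02 -2.08275232e-02  1.55979763e+02] [-0.19212423 -0.16768235 -1.27294212] 0.018279033399531484
0.01 64 rows 213 226 cols 301 328 x max 0.008524588556451176 y -0.009714554961170891 0.008668069627252263
0.02 55 rows 210 224 cols 301 327 x max 0.008537771529213076 y -0.010057665346341421 0.008382187150816182
0.03 50 rows 206 218 cols 302 327 x max 0.008390665345497475 y -0.009849245567282398 0.008801560097089756
0.04 43 rows 203 212 cols 303 326 x max 0.008331836224075037 y -0.009492627490390504 0.008333797994114036
0.05 31 rows 200 211 cols 303 325 x max 0.008345242718004088 y -0.009772548024255083 0.00783860068517527
```

View pics/w3.png

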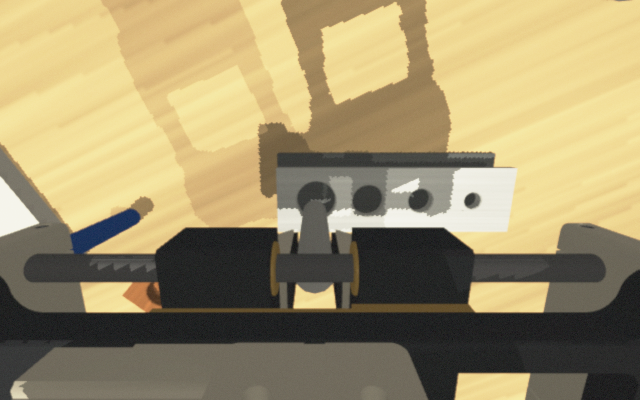

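The wrist view shows the upright rod between the fingers, its foot just over hole0 at (316,200). It sits within 1 mm of the tool axis. I push it through hole0 and come back up.

{"api": "carry_out", "payload": {
  "targets": [
    {"offset": [0, 0, 0.06], "angular": [0, 0, 0]},
    {"offset": [0, 0, 0.06], "angular": [0, 0, 0]},
    {"offset": [0, 0, 0.075], "angular": [0, 0, 0]},
    {"offset": [0, 0, 0], "angular": [0, 0, 0]},
    {"offset": [0, 0, 0], "angular": [0, 0, 0]}
  ]
}}

```text
time_s: 6.42
tool_pos: [0.4911, 0.0364, 0.0785]
tcp_rot: [180.0, 0.1, 156.0]
ft_force: [0.5, 0.3, -2.6]
gripper_width: 0.0181
gripper_force: 35.0
```

Run:
```python
from h import *; import pickle
s=pickle.load(open("w3.pkl","rb"));f=np.load("w3.npz")
print(holes("wrist",f['p'],f['d'],s,[(368,200),(421,200),(472,200)]).round(4))
s=status.observe();print(s['time_s'],s['tool_pos'],s['ft_force'])
```

```text
[[5.099e-01 8.020e-02 2.850e-02 7.090e+02]
 [5.294e-01 1.237e-01 2.150e-02 3.850e+02]
 [5.489e-01 1.672e-01 1.420e-02 1.600e+02]]
6.425 [0.49109418 0.03638093 0.0784697 ] [ 0.5371569   0.32408735 -2.57349328]
```

{"api": "carry_out", "payload": {
  "targets": [
    {"offset": [0, 0, -0.06], "angular": [0, 0, 0]},
    {"offset": [0, 0, -0.08], "angular": [0, 0, 0]},
    {"offset": [0, 0, 0], "angular": [0, 0, 0]},
    {"offset": [0.005, 0.08, 0], "angular": [0, 0, 0]},
    {"offset": [0, 0.082, 0], "angular": [0, 0, 0]}
  ]
}}

```text
time_s: 7.05
tool_pos: [0.5089, 0.0821, 0.1195]
tcp_rot: [180.0, -0.0, 156.0]
ft_force: [0.5, -0.6, -1.7]
gripper_width: 0.0184
gripper_force: 35.0
```

{"api": "carry_out", "payload": {
  "targets": [
    {"offset": [0, 0, 0], "angular": [0, 0, 0]},
    {"offset": [0, 0, 0], "angular": [0, 0, 0]},
    {"offset": [0, 0, 0], "angular": [0, 0, 0]}
  ]
}}

```text
time_s: 7.42
tool_pos: [0.5085, 0.0812, 0.1196]
tcp_rot: [-180.0, -0.0, 156.0]
ft_force: [0.1, -0.6, -1.6]
gripper_width: 0.0184
gripper_force: 35.0
```

{"api": "carry_out", "payload": {
  "targets": [
    {"offset": [0, 0, 0.04], "angular": [0, 0, 0]},
    {"offset": [0, 0, 0.04], "angular": [0, 0, 0]},
    {"offset": [0, 0, 0.055], "angular": [0, 0, 0]},
    {"offset": [0, 0, 0], "angular": [0, 0, 0]},
    {"offset": [0, 0, 0], "angular": [0, 0, 0]}
  ]
}}

```text
time_s: 8.05
tool_pos: [0.509, 0.0818, 0.0793]
tcp_rot: [180.0, -0.0, 156.0]
ft_force: [0.5, -1.0, -1.6]
gripper_width: 0.018
gripper_force: 35.0
```

{"api": "carry_out", "payload": {
  "targets": [
    {"offset": [0, 0, 0], "angular": [0, 0, 0]},
    {"offset": [0, 0, -0.06], "angular": [0, 0, 0]},
    {"offset": [0, 0, -0.08], "angular": [0, 0, 0]},
    {"offset": [0, 0, 0], "angular": [0, 0, 0]},
    {"offset": [0, 0.08, 0], "angular": [0, 0, 0]}
  ]
}}

```text
time_s: 8.68
tool_pos: [0.5183, 0.1031, 0.121]
tcp_rot: [-180.0, -0.0, 155.9]
ft_force: [1.0, 0.2, -1.2]
gripper_width: 0.018
gripper_force: 35.0
```

{"api": "carry_out", "payload": {
  "targets": [
    {"offset": [-0.002, 0.078, 0], "angular": [0, 0, 0]},
    {"offset": [0, 0, 0], "angular": [0, 0, 0]},
    {"offset": [0, 0, 0], "angular": [0, 0, 0]},
    {"offset": [0, 0, 0], "angular": [0, 0, 0]}
  ]
}}

```text
time_s: 9.18
tool_pos: [0.5283, 0.1243, 0.1211]
tcp_rot: [-180.0, -0.0, 156.0]
ft_force: [-0.4, 0.1, -1.3]
gripper_width: 0.0182
gripper_force: 35.0
```

Run:
```python
from h import *
s,p,d=grab("wrist"); cv2.imwrite("pics/w4.png",cv2.resize(p[150:260,220:420,::-1],None,fx=4,fy=4)); 
print(s['time_s'],s['tool_pos'],s['tcp_rot'],s['ft_force'],s['gripper_width'])
P=cloud("wrist",d,s); T=R.from_euler('xyz',s['tcp_rot'],degrees=True).as_matrix()
q=((P-s['tool_pos'])@T)
for z in(.01,.02,.03,.04,.05):
    m=(abs(q[...,2]-z)<.003)&(abs(q[...,0])<.03)&(abs(q[...,1])<.03)&(d>0)
    a=q[m][:,:2]
    if len(a)<8: continue
    # circle fit
    A=np.c_[2*a,np.ones(len(a))];x=np.linalg.lstsq(A,(a**2).sum(1),rcond=None)[0]
    print(z,len(a),'xmax',a[:,0].max(),'y',a[:,1].min(),a[:,1].max(),'circ',x[:2],np.sqrt(x[2]+x[:2]@x[:2]))
```

```text
9.175 [0.5282772  0.12425715 0.12107506] [-1.79976606e+02 -2.45850326e-02  1.56014363e+02] [-0.38648218  0.05802779 -1.33829279] 0.01819158099282331
0.01 64 xmax 0.008428978809613925 y -0.009625759271174119 0.008662789266599233 circ [-0.00102954 -0.00060934] 0.00921167479754376
0.02 55 xmax 0.008668143442905113 y -0.009354810876527621 0.008395950269841591 circ [-0.00102768 -0.00060284] 0.009188631410842656
0.03 46 xmax 0.008726598100036943 y -0.00974232956239803 0.008784753480131044 circ [-0.00098594 -0.0005948 ] 0.009184735887362966
0.04 44 xmax 0.008639701611591806 y -0.009443344607108566 0.008341576013606303 circ [-0.0010115  -0.00053535] 0.00920377826861682
0.05 28 xmax 0.008487766731126457 y -0.009731372178638715 0.007875654054928377 circ [-0.00108605 -0.00059961] 0.00921012951048686
```

View pics/w4.png

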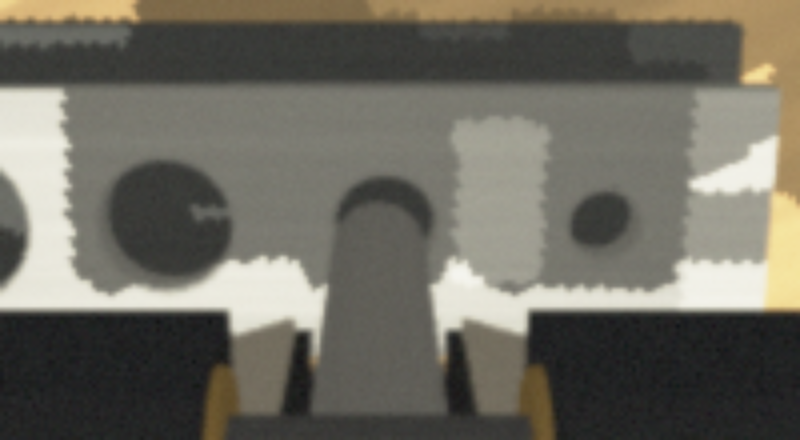

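The crop shows the foot just over hole2 at (385,205), slightly short of its centre. The remaining error is about 0.6 mm in tool y, which I correct before entering slowly.

{"api": "carry_out", "payload": {
  "targets": [
    {"offset": [-0.001, 0.002, 0.03], "angular": [0, 0, 0]},
    {"offset": [0, 0, 0.015], "angular": [0, 0, 0]},
    {"offset": [0, 0, 0.015], "angular": [0, 0, 0]},
    {"offset": [0, 0, 0.01], "angular": [0, 0, 0]},
    {"offset": [0, 0, 0], "angular": [0, 0, 0]}
  ]
}}

```text
time_s: 9.85
tool_pos: [0.5291, 0.1253, 0.1001]
tcp_rot: [-180.0, -0.0, 156.0]
ft_force: [-0.2, -0.3, -2.4]
gripper_width: 0.0186
gripper_force: 35.0
```

{"api": "carry_out", "payload": {
  "targets": [
    {"offset": [0, 0, 0.02], "angular": [0, 0, 0]},
    {"offset": [0, 0, 0.025], "angular": [0, 0, 0]},
    {"offset": [0, 0, 0.025], "angular": [0, 0, 0]},
    {"offset": [0, 0, 0], "angular": [0, 0, 0]},
    {"offset": [0, 0, 0], "angular": [0, 0, 0]}
  ]
}}

```text
time_s: 10.48
tool_pos: [0.5293, 0.1254, 0.0793]
tcp_rot: [180.0, 0.0, 156.0]
ft_force: [0.5, -0.7, -0.9]
gripper_width: 0.0182
gripper_force: 35.0
```

Passed hole2. Now the smallest hole.

{"api": "carry_out", "payload": {
  "targets": [
    {"offset": [0, 0, -0.06], "angular": [0, 0, 0]},
    {"offset": [0, 0, -0.08], "angular": [0, 0, 0]},
    {"offset": [0, 0, 0], "angular": [0, 0, 0]},
    {"offset": [0, 0.08, 0], "angular": [0, 0, 0]},
    {"offset": [0, 0.077, 0], "angular": [0, 0, 0]}
  ]
}}

```text
time_s: 11.1
tool_pos: [0.5482, 0.1687, 0.1204]
tcp_rot: [-180.0, -0.0, 156.0]
ft_force: [0.3, -0.0, -2.1]
gripper_width: 0.0181
gripper_force: 35.0
```

{"api": "carry_out", "payload": {
  "targets": [
    {"offset": [0, 0, 0], "angular": [0, 0, 0]},
    {"offset": [0, 0, 0.02], "angular": [0, 0, 0]},
    {"offset": [0, 0, 0.02], "angular": [0, 0, 0]},
    {"offset": [0, 0, 0.004], "angular": [0, 0, 0]},
    {"offset": [0, 0, 0], "angular": [0, 0, 0]}
  ]
}}

```text
time_s: 11.72
tool_pos: [0.5482, 0.1681, 0.108]
tcp_rot: [-180.0, -0.0, 156.0]
ft_force: [-0.1, -0.8, -2.7]
gripper_width: 0.0184
gripper_force: 35.0
```

{"api": "carry_out", "payload": {
  "targets": [
    {"offset": [0, 0, 0.005], "angular": [0, 0, 0]},
    {"offset": [0, 0, 0.005], "angular": [0, 0, 0]},
    {"offset": [0, 0, 0], "angular": [0, 0, 0]}
  ]
}}

```text
time_s: 12.1
tool_pos: [0.5482, 0.1684, 0.105]
tcp_rot: [180.0, -0.0, 156.0]
ft_force: [0.2, 0.7, -1.6]
gripper_width: 0.0182
gripper_force: 35.0
```

{"api": "carry_out", "payload": {
  "targets": [
    {"offset": [0, 0, 0.004], "angular": [0, 0, 0]},
    {"offset": [0, 0, 0], "angular": [0, 0, 0]},
    {"offset": [0, 0, 0], "angular": [0, 0, 0]}
  ]
}}

```text
time_s: 12.48
tool_pos: [0.5483, 0.1684, 0.1039]
tcp_rot: [180.0, -0.0, 156.1]
ft_force: [-0.1, 0.4, -3.0]
gripper_width: 0.0181
gripper_force: 35.0
```

{"api": "carry_out", "payload": {
  "targets": [
    {"offset": [0, 0, 0.003], "angular": [0, 0, 0]},
    {"offset": [0, 0, 0], "angular": [0, 0, 0]},
    {"offset": [0, 0, 0], "angular": [0, 0, 0]}
  ]
}}

```text
time_s: 12.85
tool_pos: [0.5485, 0.1684, 0.1032]
tcp_rot: [180.0, 0.0, 156.0]
ft_force: [-0.7, 0.3, -0.2]
gripper_width: 0.0181
gripper_force: 35.0
```

{"api": "carry_out", "payload": {
  "targets": [
    {"offset": [0, 0, 0.003], "angular": [0, 0, 0]},
    {"offset": [0, 0, 0], "angular": [0, 0, 0]},
    {"offset": [0, 0, 0], "angular": [0, 0, 0]}
  ]
}}

```text
time_s: 13.22
tool_pos: [0.5488, 0.1685, 0.1031]
tcp_rot: [179.9, 0.1, 156.0]
ft_force: [-1.3, 0.2, 5.6]
gripper_width: 0.0183
gripper_force: 35.0
```

Run:
```python
from h import *
for i in range(3):
    s,p,d=grab("side"); print(s['time_s'],s['tool_pos'],s['ft_force'])
```

```text
13.225 [0.54879679 0.16847075 0.10312997] [-1.26636303  0.18614166  5.64069923]
13.275 [0.54877322 0.16850468 0.10311724] [-0.93084328  0.07696802  6.05233624]
13.325 [0.54876858 0.1684778  0.10311073] [-1.17869304  0.16142653  4.44756507]
```

The smallest hole refuses it: about 7 N with the foot at plate height, so the rod is 19 mm. Back to hole2 and set it down.

{"api": "carry_out", "payload": {
  "targets": [
    {"offset": [0, 0, -0.03], "angular": [0, 0, 0]},
    {"offset": [0, 0, -0.03], "angular": [0, 0, 0]},
    {"offset": [0, 0, 0], "angular": [0, 0, 0]},
    {"offset": [0, -0.08, 0], "angular": [0, 0, 0]},
    {"offset": [0, -0.077, 0], "angular": [0, 0, 0]}
  ]
}}

```text
time_s: 14.0
tool_pos: [0.5287, 0.125, 0.1198]
tcp_rot: [-180.0, -0.0, 156.1]
ft_force: [-0.1, -0.4, -1.9]
gripper_width: 0.0183
gripper_force: 35.0
```

{"api": "carry_out", "payload": {
  "targets": [
    {"offset": [0, 0, 0], "angular": [0, 0, 0]},
    {"offset": [0, 0, 0], "angular": [0, 0, 0]},
    {"offset": [0, 0, 0], "angular": [0, 0, 0]}
  ]
}}

```text
time_s: 14.38
tool_pos: [0.5295, 0.126, 0.1201]
tcp_rot: [180.0, 0.0, 156.1]
ft_force: [0.4, 0.4, -2.0]
gripper_width: 0.0182
gripper_force: 35.0
```

Run:
```python
from h import *
s,p,d=grab("wrist"); print(s['time_s'],s['tool_pos'],s['tcp_rot'],s['ft_force'])
P=cloud("wrist",d,s); T=R.from_euler('xyz',s['tcp_rot'],degrees=True).as_matrix()
q=((P-s['tool_pos'])@T)
for z in(.01,.03,.05):
    m=(abs(q[...,2]-z)<.003)&(abs(q[...,0])<.03)&(abs(q[...,1])<.03)&(d>0)
    a=q[m][:,:2]
    if len(a)<8: continue
    A=np.c_[2*a,np.ones(len(a))];x=np.linalg.lstsq(A,(a**2).sum(1),rcond=None)[0]; c=(T@[*x[:2],z]+s['tool_pos'])
    print(z,x[:2],'world',c,'to hole in tool',T.T@(np.array([.5294,.1237,c[2]])-c))
```

```text
14.375 [0.52947812 0.1259954  0.12005377] [1.79979284e+02 7.23723816e-03 1.56080350e+02] [ 0.43042447  0.37455412 -2.04750235]
0.01 [-0.00108169 -0.00065288] world [0.53020482 0.12496281 0.11005367] to hole in tool [ 2.23685542e-04 -1.48066768e-03 -5.63605363e-07]
0.03 [-0.00114748 -0.00063479] world [0.53027753 0.12495825 0.09005369] to hole in tool [ 2.92001767e-04 -1.50598649e-03 -5.81388913e-07]
0.05 [-0.00112748 -0.0006568 ] world [0.53025557 0.12495183 0.07005368] to hole in tool [ 2.74525784e-04 -1.49121129e-03 -5.73839330e-07]
```

{"api": "carry_out", "payload": {
  "targets": [
    {"offset": [0.001, -0.004, 0], "angular": [0, 0, 0]},
    {"offset": [0, 0, 0.03], "angular": [0, 0, 0]},
    {"offset": [0, 0, 0.02], "angular": [0, 0, 0]},
    {"offset": [0, 0, 0.015], "angular": [0, 0, 0]},
    {"offset": [0, 0, 0], "angular": [0, 0, 0]}
  ]
}}

```text
time_s: 15.05
tool_pos: [0.5282, 0.1244, 0.1001]
tcp_rot: [-180.0, -0.0, 156.0]
ft_force: [0.2, -0.9, -1.5]
gripper_width: 0.0183
gripper_force: 35.0
```

{"api": "carry_out", "payload": {
  "targets": [
    {"offset": [0, 0, 0.03], "angular": [0, 0, 0]},
    {"offset": [0, 0, 0.04], "angular": [0, 0, 0]},
    {"offset": [0, 0, 0.035], "angular": [0, 0, 0]},
    {"offset": [0, 0, 0.015], "angular": [0, 0, 0]},
    {"offset": [0, 0, 0], "angular": [0, 0, 0]}
  ]
}}

```text
time_s: 15.68
tool_pos: [0.5282, 0.1244, 0.0642]
tcp_rot: [-180.0, -0.0, 156.0]
ft_force: [0.2, 0.1, -2.3]
gripper_width: 0.0185
gripper_force: 35.0
```

{"api": "carry_out", "payload": {
  "targets": [
    {"offset": [0, 0, 0.004], "angular": [0, 0, 0]},
    {"offset": [0, 0, 0], "angular": [0, 0, 0]},
    {"offset": [0, 0, 0], "angular": [0, 0, 0]}
  ]
}}

```text
time_s: 16.05
tool_pos: [0.5285, 0.1244, 0.0636]
tcp_rot: [180.0, 0.0, 156.0]
ft_force: [-0.4, -0.2, -1.7]
gripper_width: 0.0182
gripper_force: 35.0
```

Foot at about 0.0103, so another 2 mm down.

{"api": "carry_out", "payload": {
  "targets": [
    {"offset": [0, 0, 0.004], "angular": [0, 0, 0]},
    {"offset": [0, 0, 0.003], "angular": [0, 0, 0]},
    {"offset": [0, 0, 0], "angular": [0, 0, 0]},
    {"offset": [0, 0, 0], "angular": [0, 0, 0]}
  ]
}}

```text
time_s: 16.55
tool_pos: [0.5284, 0.1244, 0.0613]
tcp_rot: [180.0, -0.0, 156.0]
ft_force: [0.4, -0.2, -1.4]
gripper_width: 0.0184
gripper_force: 35.0
```

{"api": "carry_out", "payload": {
  "targets": [
    {"offset": [0, 0, 0], "angular": [0, 0, 0]},
    {"offset": [0, 0, 0], "angular": [0, 0, 0]},
    {"offset": [0, 0, 0], "angular": [0, 0, 0]},
    {"offset": [0, 0, 0], "angular": [0, 0, 0]},
    {"offset": [0, 0, 0], "angular": [0, 0, 0]}
  ],
  "grip": 0.4
}}

```text
time_s: 17.18
tool_pos: [0.5284, 0.1244, 0.0614]
tcp_rot: [180.0, 0.0, 156.0]
ft_force: [-0.5, -0.1, -0.3]
gripper_width: 0.0545
gripper_force: 0.0
```

{"api": "carry_out", "payload": {
  "targets": [
    {"offset": [0, 0, -0.05], "angular": [0, 0, 0]},
    {"offset": [0, 0, -0.12], "angular": [0, 0, 0]},
    {"offset": [0, 0, -0.15], "angular": [0, 0, 0]},
    {"offset": [0, 0, -0.15], "angular": [0, 0, 0]},
    {"offset": [0, 0, 0], "angular": [0, 0, 0]}
  ]
}}

```text
time_s: 17.8
tool_pos: [0.5306, 0.1247, 0.2073]
tcp_rot: [179.7, 0.5, 156.1]
ft_force: [-0.5, -0.1, -0.1]
gripper_width: 0.0548
gripper_force: 0.0
```

Run:
```python
from h import *
s,p,d=grab("wrist"); print(s['time_s'],s['tool_pos'],s['gripper_width'],s['ft_force'])
P=cloud("wrist",d,s); m=(np.hypot(P[...,0]-.5294,P[...,1]-.1237)<.025)&(P[...,2]>.1)&(P[...,2]<.13)&(d>0); q=P[m]
print(len(q),q.min(0),q.max(0),np.median(q,0))
a=p[:,:,::-1]; b=optics.grab_frame("scene")[0][100:260,130:450,::-1]
cv2.imwrite("pics/f.png",np.vstack([cv2.resize(a,(400,250)),cv2.resize(b,(400,200))]))
```

```text
17.8 [0.53059757 0.12466204 0.20725228] 0.054795254656084154 [-0.51628932 -0.1002136  -0.0860385 ]
371 [0.51968369 0.11425228 0.10015009] [0.53818004 0.13276347 0.1206223 ] [0.52760791 0.12400175 0.11837851]
```

View pics/f.png

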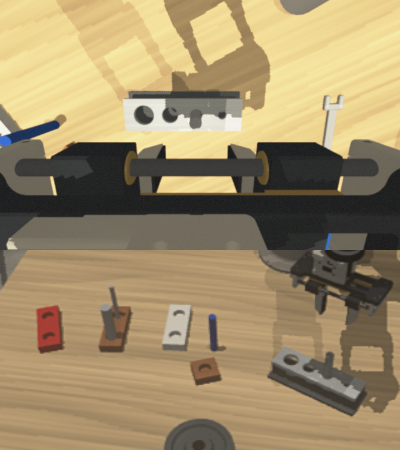

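The rod stands upright in the third hole with its top at z 0.118, which puts its foot on the base. It is released, the gripper is clear, and the other two rods are still in the rack.

```bash
python3 -c "
from station import bot
print(bot.close_job())"
```

```text
the job is handed in; nothing more can be done
None
```

The rod is the 19 mm one: it passed the 36, 29 and 22 mm holes and was refused by the 15 mm hole, so I left it standing upright in the 22 mm hole, released, and handed the job in (no verdict was returned).

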